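# Glue stick back in the bed-care row

### The arm

A 6-joint arm with a two-finger parallel gripper is mounted at the origin on the work surface. World frame = base frame: x ahead of the robot, y to its left, z up, the work surface at z = 0. Lengths are in m, angles in rad, forces in N, time in s.
With the tool pointing down it reaches from about 0.3 to 0.875 m from the base axis. Payload 6.4 kg.
Tool frame: the origin (TCP) lies midway between the tips of the shut fingers; the grasp point (between the pads) lies 19 mm behind it; z points along the fingers, y is the line along which they close (so a half turn about z gives the same grasp; the last joint's range is limited). The gripper opens to 85 mm and grips with 20 to 120 N. Pads are 22 mm wide; open, the fingers measure 114 mm over their backs; the gripper's body (76 mm by 85 mm) begins 54 mm behind the grasp point. The pads swing forward as they close: fully open they stand 13 mm farther back than shut.
Start: joints at [0.959, 0.181, 1.607, -0, 1.354, -0.206], TCP at [0.227, 0.528, 0.231] pointing down, gripper open.
Joint ranges: [-2.99, 2.99], [-0.89, 2.07], [0.3, 2.58], [-1.14, 4.28], [0, 2.63], [-3.12, 3.12]. Speed limits (rad/s): [2.57, 2.57, 3.01, 3.14, 3.14, 3.14].

### API

Orientations are given as a unit quaternion [w, x, y, z].
In Python, from bench import ctrl gives the robot as it stands. The module is installed in compiled form; this text tells all that it offers.
- The arm moves only by the tool move_arm, never from a script. Its argument "plan" is one flat list of numbers, 6 for each row, row after row: the shift along the world's x, y, z in units of 50 mm (1.0 is 50 mm), then the turn, a rotation vector about the world's x, y, z in rad. A call has 1 to 10 rows; each row is the pose to reach, as a shift and turn from the pose commanded when the call began; what a row does not reach only later rows make up. A row lasts 1/8 s, in which the tool goes at most 62.5 mm and 10.7 degrees, less where a joint would pass 70% of its speed; a pose out of reach is approached as far as the arm can. A call with a gripper value outside its range is refused whole. "grip" is the finger opening in mm, from 0 to 85.4, set as the call begins (left out, the last holds). The fingers move at their own pace and stop on an object; the grip force is fixed at half the most. Time passes only in rows, so rows that repeat a pose let the fingers close. It gives the time, the measured TCP pose, the force, the opening and the grip force at its end, in the units of the state.
- ctrl.get_obs(): the state, without advancing time (a new reading comes with each control period).
- ctrl.camera(name): name is "side" or "top" or "wrist"; returns a dict with "pixels" (384x512x3 uint8, red, green, blue), "fx", "fy", "cx", "cy" (pixels), "dist_coeffs" ([k1, k2, p1, p2, k3] as OpenCV has them; the pictures are not rectified), "origin" and "attitude" of the camera in the world. Camera axes: x right, y down, z forward; pixel columns grow to the right and rows downward; lengths in m; the calibration is good to about 2 mm. A picture is of the moment at which its call begins. There is no depth.
- ctrl.hand_in(): hands the job in; it is judged then, once.
The state is a dict: "time_s": time; "q": joint angles; "dq": joint speeds; "joint_efforts": joint torques, N m; "eef_pos": TCP position; "eef_rot": TCP orientation; "wrist_force": force on the tool from outside, world axes, zero at the start; "torque": the same for the moment, N m; "opening": opening from 0.0 (shut) to 1.0 (fully open); "grasp_force": force on a finger pad.
Only numpy, scipy, OpenCV 4.12 (cv2) and the standard library are available. Lean on these libraries where they do the work, as an engineer would, in place of code of your own. Each camera call takes 0.05 s, during which the arm holds its last target. There are 200 camera calls.

### The job

The bed-care things by the 3D printers stand in a straight row, and the glue stick with the blue cap is missing from it: stand it upright on the table midway between the red spray can and the white brush pot, on the straight line from one to the other, and let go of it. Leave the can, the pot and the orange-capped glue stick standing where they are.

Things in the scene. Friction and masses are not known exactly. Their poses are not given: they have to be found in the camera images.
- glue_blue: The glue stick to be placed: an upright round white tube 30 mm in diameter and 105 mm tall, with a blue cap (32 mm in diameter, the top 35 mm), a blue band and a blue foot (31 mm in diameter); 35 to 70 g. It stands loose on the table, left or right of the row. Origin: centre of its underside; z points up to the cap. Its yaw does not matter.
- glue_orange: A glue stick of the same shape and size but with orange cap, band and foot, standing on the other side of the row; it is to be left alone. Origin: centre of its underside; z up.
- spray_can: Red spray can with a red cap and a white band, 53 mm in diameter and 160 mm tall, about 280 g, standing loose; one end of the row. Origin: centre of its underside; z up.
- brush_pot: White round pot 76 mm in diameter and 85 mm tall with brushes sticking up to 171 mm above the table; one piece, about 350 g, standing loose; the other end of the row, its centre 300 mm from the can's, nothing between them. The can may be at the left or right end; the row may slant up to 20 degrees. Origin: centre of its underside; z up.
Not all that is in view belongs to the job. Several things have the shape of the brush_pot; the one meant has the colours described above. There is more than one size of the glue_blue; the one meant has the size given above.

How it is judged:
At the end, for the whole second after the job is handed in: The blue-capped glue stick stands upright (within about 6 degrees) and at rest on the table, within 20 mm of the straight line between the centres of the spray can and the brush pot, and less than 170 mm from the centre of each, that is within about 20 mm of midway (horizontal distance between glue_blue and spray_can below 0.17 m and horizontal distance between glue_blue and brush_pot below 0.17 m and (x of glue_blue in the frame of brush_pot between -0.02 and 0.02 m or x of glue_blue in the frame of spray_can between -0.02 and 0.02 m) and angle between glue_blue's own z axis and vertical below 0.1 rad and height (world z) of glue_blue below 0.006 m and linear speed of glue_blue below 0.02 m/s); the robot touches nothing.
It fails at once if the spray can is shifted by more than 20 mm or knocked over (distance of spray_can from where it was at the start of the episode above 0.02 m or angle between spray_can's own z axis and vertical above 0.35 rad).
It fails at once if the brush pot is shifted by more than 20 mm or knocked over (distance of brush_pot from where it was at the start of the episode above 0.02 m or angle between brush_pot's own z axis and vertical above 0.35 rad).
It fails at once if the orange-capped glue stick is shifted by more than 20 mm or knocked over (distance of glue_orange from where it was at the start of the episode above 0.02 m or angle between glue_orange's own z axis and vertical above 0.35 rad).
It also fails if it takes over 38 s, if anything falls off the work surface, if the arm or the gripper's body presses on something with over 40 N, if the wrist force passes 120 N, or if a joint passes its speed limit or range.

## Working session

There is one attempt and no reset: what is moved stays moved. The work goes in short steps, Python scripts to look and compute and a tool call to move; the robot and the scene stay as the last step left them, time stands still between calls to the robot, and variables do not carry over. Pictures are saved under pics/ and viewed, at most 10 in all, crops included, and the job is handed in when it is done.

Besides the shell and the picture viewer there is one more tool, called after "Call:" as name(argument=value, ...) on one line, values as JSON. move_arm: Moves the arm, as the interface text tells. Its arguments: {"type":"object","properties":{"plan":{"type":"array"},"grip":{"type":"number"}},"required":["plan"]}

```bash
mkdir -p pics; cat > h.py <<'E'
import numpy as np, cv2, pickle
from bench import ctrl
from scipy.spatial.transform import Rotation as R
def snap(n,tag):
    c=ctrl.camera(n); pickle.dump(c,open(f'pics/{tag}.pkl','wb')); cv2.imwrite(f'pics/{tag}.png',c['pixels'][:,:,::-1]); return c
def load(tag): return pickle.load(open(f'pics/{tag}.pkl','rb'))
def rot(c):
    a=np.array(c['attitude'],float)
    return a if a.shape==(3,3) else R.from_quat(np.r_[a[1:],a[0]]).as_matrix()
def K(c): return np.array([[c['fx'],0,c['cx']],[0,c['fy'],c['cy']],[0,0,1.]])
def ray(c,u,v):
    p=cv2.undistortPoints(np.array([[[u,v]]],float),K(c),np.array(c['dist_coeffs'],float))[0,0]
    return np.array(c['origin'],float),rot(c)@np.r_[p,1]
def onz(c,u,v,z):
    o,d=ray(c,u,v); return o+d*(z-o[2])/d[2]
def proj(c,P):
    Rm=rot(c).T; o=np.array(c['origin'],float)
    return cv2.projectPoints(np.array(P,float).reshape(-1,3),cv2.Rodrigues(Rm)[0],-Rm@o,K(c),np.array(c['dist_coeffs'],float))[0][:,0]
E
python3 - <<'E'
from h import *
a=snap('top','top0'); b=snap('side','side0'); w=snap('wrist','wrist0')
for c in (a,b,w): print(np.round(c['origin'],3),np.round(c['attitude'],3),round(c['fx']),c['dist_coeffs'])
cv2.imwrite('pics/ab.png',np.hstack([a['pixels'],b['pixels']])[:,:,::-1][:, :])
print(ctrl.get_obs()['eef_rot'])
E
```

```text
[0.354 0.011 1.108] [-0.063  0.705 -0.703  0.064] 444 [-0.0968016  0.         0.         0.         0.       ]
[ 0.208 -0.955  0.721] [-0.463  0.871 -0.146  0.078] 395 [-0.11280841  0.          0.          0.          0.        ]
[0.163 0.556 0.373] [0.116 0.827 0.544 0.075] 331 [-0.03561793  0.          0.          0.          0.        ]
[-2.75363143e-04  2.01527710e-01  9.79482544e-01 -6.72331352e-04]
```

View pics/top0.png

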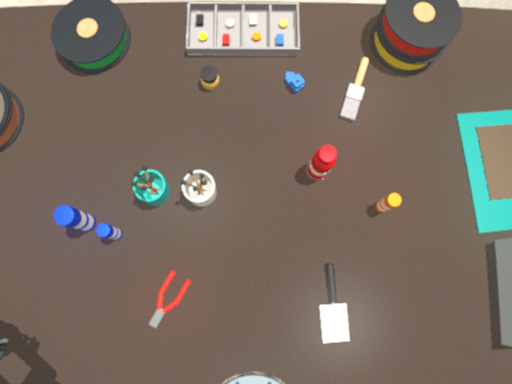

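View pics/side0.png

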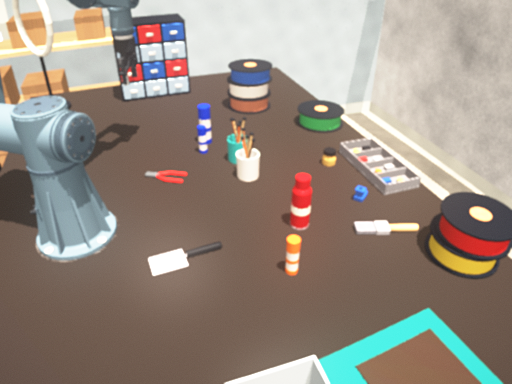

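The top view shows:
- The red can is at (323,158) and the orange stick at (390,202).
- Pots: the white one is at (198,187) and the teal one at (150,187). The white one fits the description.
- Blue sticks: a larger one is at (68,215) and a smaller one at (103,230). Size has to decide between them.

Next I measure both sticks from the two views.

```bash
python3 - <<'E'
from h import *
out={}
for t in('top0','side0'):
    c=load(t); h=cv2.cvtColor(c['pixels'],cv2.COLOR_RGB2HSV)
    for nm,lo,hi in(('blue',(112,150,60),(128,255,255)),('red',(0,190,80),(4,255,255)),('red2',(174,190,80),(180,255,255)),('or',(8,190,120),(18,255,255)),('white',(0,0,170),(180,50,255))):
        m=cv2.inRange(h,lo,hi); n,l,s,ce=cv2.connectedComponentsWithStats(m)
        for i in range(1,n):
            if s[i,4]>25 and (nm!='white' or s[i,4]<1500): print(t,nm,s[i],np.round(ce[i],1),np.round(onz(c,*ce[i],0.105),3))
a=load('top0')['pixels'];b=load('side0')['pixels']
A=cv2.resize(a[160:260,40:240],(800,400),interpolation=2)
B=cv2.resize(b[90:190,160:290],(260,200),interpolation=2)
im=np.zeros((600,800,3),np.uint8); im[:400]=A; im[400:,:260]=B
cv2.imwrite('pics/crop.png',im[:,:,::-1])
E
```

```text
top0 blue [ 54 205  27  22 178] [ 71.  217.3] [0.474 0.422 0.105]
top0 blue [ 97 224  16  14  66] [106.2 231.5] [0.442 0.337 0.105]
top0 red [396  39  36  15  93] [411.7  47.9] [ 0.903 -0.394  0.105]
top0 red [313 154  17  18  87] [320.  163.5] [ 0.603 -0.154  0.105]
top0 red2 [314 149   7  12  27] [317.6 154.6] [ 0.624 -0.149  0.105]
top0 red2 [313 158  23  14  92] [323.6 164.7] [ 0.6   -0.162  0.105]
top0 or [385 196   9  11  31] [387.8 202.5] [ 0.511 -0.309  0.105]
top0 white [  0   0  72   8 430] [31.4  2.6] [1.035 0.581 0.105]
top0 white [457   0  55  10 458] [486.5   3.8] [ 1.039 -0.611  0.105]
top0 white [341  83  24  37 560] [352.2 100.7] [ 0.759 -0.236  0.105]
top0 white [181 169  35  36 714] [199.5 187.8] [0.544 0.125 0.105]
top0 white [ 80 211   6  16  52] [ 82.8 218.5] [0.472 0.394 0.105]
top0 white [ 87 214   6  15  47] [ 89.9 221.8] [0.464 0.376 0.105]
top0 white [ 319  302   31   42 1127] [334.1 322.7] [ 0.243 -0.177  0.105]
top0 white [149 309  14  19 133] [156.1 318.2] [0.251 0.216 0.105]
top0 white [223 375  58   9 355] [252.3 379.7] [0.121 0.003 0.105]
side0 blue [
[... 1345 characters left out ...]
5]
side0 white [198 131  14  12  91] [204.7 137. ] [0.44  0.255 0.105]
side0 white [199 145   9   6  47] [202.8 147.2] [0.417 0.185 0.105]
side0 white [235 148  26  34 649] [247.5 164.4] [0.522 0.032 0.105]
side0 white [146 171  11   5  41] [150.8 173.2] [0.235 0.078 0.105]
side0 white [292 207  18   9 106] [301.  211.2] [ 0.579 -0.235  0.105]
side0 white [471 208  20  11 146] [480.4 213.3] [ 1.025 -0.402  0.105]
side0 white [354 220  64  15 580] [379.8 226.6] [ 0.737 -0.355  0.105]
side0 white [147 248  42  28 794] [167.7 261.5] [ 0.228 -0.306  0.105]
side0 white [288 254  11   7  60] [292.9 256.9] [ 0.494 -0.381  0.105]
side0 white [287 264  11   7  54] [292.1 267. ] [ 0.48  -0.409  0.105]
```

View pics/crop.png

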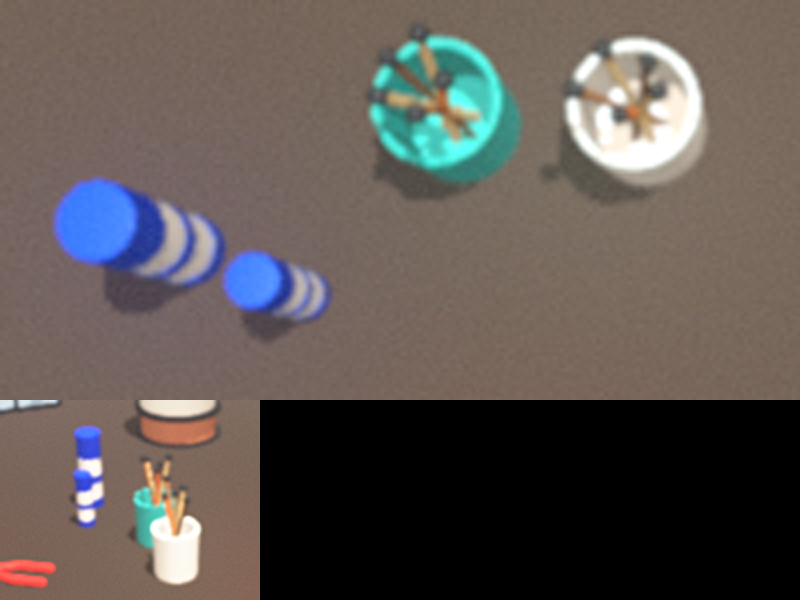

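The crop shows a large blue stick with its cap top at about (64,215), 20 px across (roughly 43 mm), and a small one at (104,230), 15.5 px across (roughly 33 mm, the same as the orange stick). The small one fits the 32 mm cap. The white pot's rim is centred at (198.5,185.8). Next I compute positions from the cap and rim tops, with side-view checks.

```bash
python3 - <<'E'
from h import *
a=load('top0');b=load('side0')
g=onz(a,103.75,230.2,.105); p=onz(a,198.5,185.8,.085)
h=cv2.cvtColor(a['pixels'],cv2.COLOR_RGB2HSV)
red=((h[...,0]<6)|(h[...,0]>172))&(h[...,1]>150)&(h[...,2]>60); red[:, :300]=0; red[:,345:]=0; red[:135]=0; red[185:]=0
ys,xs=np.nonzero(red); print('red ext',xs.min(),xs.max(),ys.min(),ys.max())
# bright top disc of can cap
v=a['pixels'][...,0].astype(int)*red
for t in(200,215,225):
  y,x=np.nonzero(v>t); print(t,len(x),x.mean().round(1),y.mean().round(1),x.min(),x.max(),y.min(),y.max()) if len(x) else 0
print('glue',g,'pot',p)
big=[onz(a,64.2,215.2,z) for z in (.14,.15,.16)]; print(np.round(big,3))
print('side proj glue base,top',proj(b,[[g[0],g[1],0],[g[0],g[1],.105]]),'pot',proj(b,[[p[0],p[1],0],[p[0],p[1],.085]]))
# can bottom in side : use red blobs: base approx col 300
for z in(.16,.155): print(onz(a,326.5,154,z))
cv2.imwrite('pics/crop2.png',np.hstack([cv2.resize(a['pixels'][140:190,300:350],(400,400),interpolation=2),cv2.resize(b['pixels'][170:240,265:335],(400,400),interpolation=2)])[:,:,::-1])
E
```

```text
red ext 308 336 145 178
200 293 327.7 154.7 317 336 145 168
215 265 327.9 154.0 319 336 145 167
225 251 327.9 153.7 319 336 145 166
glue [0.44515638 0.34278922 0.105     ] pot [0.55282124 0.13009903 0.085     ]
[[0.475 0.423 0.14 ]
 [0.473 0.419 0.15 ]
 [0.472 0.415 0.16 ]]
side proj glue base,top [[202.84894066 151.8406315 ]
 [200.78948788 126.46924401]] pot [[247.47276688 175.43157274]
 [247.18815947 153.61980271]]
[ 0.61075454 -0.15962721  0.16      ]
[ 0.6121092  -0.16052528  0.155     ]
```

View pics/crop2.png

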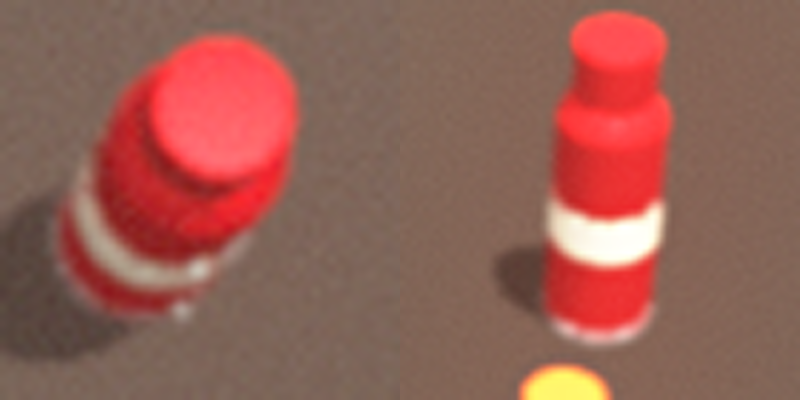

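The can's cap top is centred at about (327.7,153.1). Working from the tops, the blue glue is near (0.446,0.344), the pot near (0.554,0.131) and the can near (0.612,-0.162). The pot-to-can distance is about 0.299, which matches 300 mm. I set out to above the glue with the gripper turned 75° so the fingers avoid the big blue stick.

Call:
move_arm(plan=[4.38,-3.68,-0.6,0,0,1.31,4.38,-3.68,-0.6,0,0,1.31,4.38,-3.68,-0.6,0,0,1.31,4.38,-3.68,-0.6,0,0,1.31,4.38,-3.68,-0.6,0,0,1.31,4.38,-3.68,-0.6,0,0,1.31,4.38,-3.68,-0.6,0,0,1.31,4.38,-3.68,-0.6,0,0,1.31,4.38,-3.68,-0.6,0,0,1.31,4.38,-3.68,-0.6,0,0,1.31], grip=85)

```text
time_s: 1.4
eef_pos: [0.4458, 0.3443, 0.2011]
eef_rot: [-0.0, -0.436, 0.9, -0.0]
wrist_force: [0.1, -0.7, -0.4]
opening: 0.997
grasp_force: 0.0
```

```bash
python3 - <<'E'
from h import *
a=load('top0')
can=onz(a,327.7,153.1,.16); p=onz(a,198.1,185.4,.085); print(can,p,np.linalg.norm((can-p)[:2]),(can+p)/2)
b=load('side0'); print(proj(b,[[*can[:2],0],[*can[:2],.16],[*p[:2],0]]))
w=snap('wrist','w1'); o=ctrl.get_obs(); print(o['eef_pos'],o['q'],w['origin'])
print(proj(w,[[.446,.344,.105],[.446,.344,0.]]))
h=cv2.cvtColor(w['pixels'],cv2.COLOR_RGB2HSV); m=cv2.inRange(h,(112,130,60),(128,255,255))
n,l,s,ce=cv2.connectedComponentsWithStats(m)
for i in range(1,n):
  if s[i,4]>60: print(s[i],ce[i])
E
```

```text
[ 0.612829   -0.16236172  0.16      ] [0.55377544 0.13106322 0.085     ] 0.299308397342552 [ 0.58330222 -0.01564925  0.1225    ]
[[298.79489642 223.33216932]
 [302.54421235 176.40988048]
 [247.65131046 175.23968218]]
[0.4458541  0.34433919 0.20118073] [ 4.46974067e-01  1.83644654e-01  1.66671753e+00 -1.45013667e-05
  1.29143021e+00 -2.02698186e+00] [0.40253881 0.29061071 0.34374193]
[[253.26816547 196.19997938]
 [253.64895529 168.65924728]]
[235 170  43  49 791] [256.86472819 195.88495575]
[259 220  40  20 240] [276.8        226.24166667]
[259 239  47  24 290] [279.07241379 245.96206897]
[ 249  263   82  112 3726] [287.98577563 316.68384326]
```

View pics/w1.png

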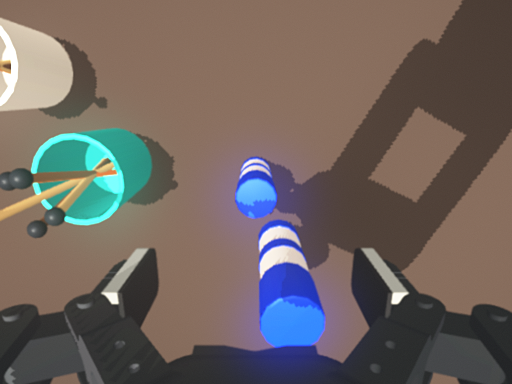

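The wrist view shows the small blue stick's cap top at about (256,197), within 3 px (2 mm) of the prediction. The big stick's top is at (292,320). Before descending I check how far the gripper clears it.

```bash
python3 - <<'E'
from h import *
a=load('top0');w=load('w1')
for z in (.13,.14,.15,.16,.17): print(z,onz(a,63.8,214.8,z).round(3),onz(w,291,320,z).round(3))
print(onz(w,256,197,.105), onz(w,281,232,.04))
E
```

```text
0.13 [0.477 0.429 0.13 ] [0.48  0.433 0.13 ]
0.14 [0.476 0.424 0.14 ] [0.476 0.426 0.14 ]
0.15 [0.474 0.42  0.15 ] [0.472 0.419 0.15 ]
0.16 [0.473 0.416 0.16 ] [0.469 0.413 0.16 ]
0.17 [0.472 0.412 0.17 ] [0.465 0.406 0.17 ]
[0.44477817 0.34576319 0.105     ] [0.45919481 0.4043031  0.04      ]
```

The big stick is at (0.474,0.421), about 145 mm tall. It clears the gripper body by about 15 mm. Descend to TCP z = 0.046 and grip.

Call:
move_arm(plan=[0,0.02,-0.8,0,0,0,0,0.02,-1.6,0,0,0,0,0.02,-2.3,0,0,0,0,0.02,-2.8,0,0,0,0,0.02,-3.1,0,0,0,0,0.02,-3.1,0,0,0])

```text
time_s: 2.2
eef_pos: [0.4453, 0.345, 0.0454]
eef_rot: [-0.001, -0.437, 0.9, -0.0]
wrist_force: [0.5, 0.7, 0.8]
opening: 0.995
grasp_force: 0.0
```

Call:
move_arm(plan=[0,0,0,0,0,0,0,0,0,0,0,0,0,0,0,0,0,0,0,0,0,0,0,0,0,0,0,0,0,0,0,0,0,0,0,0,0,0,0,0,0,0,0], grip=10)

```text
schema error: expected a multiple of 6 numbers
```

Call:
move_arm(plan=[0,0,0,0,0,0,0,0,0,0,0,0,0,0,0,0,0,0,0,0,0,0,0,0,0,0,0,0,0,0,0,0,0,0,0,0,0,0,0,0,0,0], grip=10)

```text
time_s: 3.08
eef_pos: [0.4467, 0.3458, 0.0473]
eef_rot: [0.001, -0.437, 0.9, 0.0]
wrist_force: [-0.7, 0.7, 6.6]
opening: 0.357
grasp_force: 58.8
```

Gripped: the opening is about 30.5 mm, which matches the tube. Now lift 150 mm, then go round the pots on the robot's side to the midpoint at (0.583,-0.016).

Call:
move_arm(plan=[0,0,0.3,0,0,0,0,0,1.1,0,0,0,0,0,2.0,0,0,0,0,0,2.8,0,0,0,0,0,3.0,0,0,0,0,-0.8,3.0,0,0,0,0,-1.7,3.0,0,0,0,0,-2.6,3.0,0,0,0,0,-3.5,3.0,0,0,0,0,-4.0,3.0,0,0,0])

```text
time_s: 4.32
eef_pos: [0.4449, 0.1434, 0.1951]
eef_rot: [-0.001, -0.436, 0.9, 0.0]
wrist_force: [0.8, -0.3, -0.3]
opening: 0.354
grasp_force: 59.3
```

Call:
move_arm(plan=[0,-0.8,0,0,0,0,0,-1.7,0,0,0,0,0,-2.5,0,0,0,0,0.3,-3.0,0,0,0,0,1.0,-3.22,0,0,0,0,1.7,-3.22,0,0,0,0,2.3,-3.22,0,0,0,0,2.75,-3.22,0,0,0,0,2.75,-3.22,0,0,0,0,2.75,-3.22,0,0,0,0])

```text
time_s: 5.58
eef_pos: [0.5822, -0.0155, 0.1952]
eef_rot: [-0.001, -0.437, 0.899, 0.001]
wrist_force: [-0.2, -0.6, -0.5]
opening: 0.361
grasp_force: 59.4
```

```bash
python3 - <<'E'
from h import *
a=snap('top','top1'); b=snap('side','side1'); o=ctrl.get_obs(); print(o['eef_pos'],o['opening'],o['grasp_force'])
cv2.imwrite('pics/c3.png',np.vstack([cv2.resize(a['pixels'][120:260,160:430],(540,280)),cv2.resize(b['pixels'][80:240,190:370],(360,320)) if 0 else cv2.copyMakeBorder(cv2.resize(b['pixels'][80:240,190:370],(360,320)),0,0,0,180,cv2.BORDER_CONSTANT)])[:,:,::-1])
E
```

```text
[ 0.58239165 -0.01552575  0.19587487] 0.356514018114475 59.36252295970917
```

View pics/c3.png

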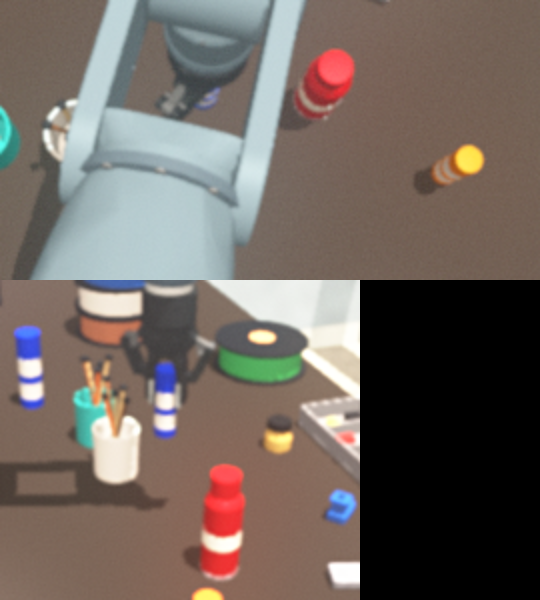

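The views show the stick held upright in the gripper, with pot, can and orange stick undisturbed. Lower it gently.

Call:
move_arm(plan=[0.01,0,-0.8,0,0,0,0.01,0,-1.6,0,0,0,0.01,0,-2.2,0,0,0,0.01,0,-2.6,0,0,0,0.01,0,-2.8,0,0,0,0.01,0,-2.9,0,0,0,0.01,0,-2.95,0,0,0,0.01,0,-2.97,0,0,0,0.01,0,-2.97,0,0,0])

```text
time_s: 6.8
eef_pos: [0.5843, -0.0157, 0.0483]
eef_rot: [0.0, -0.437, 0.9, -0.0]
wrist_force: [-0.0, -0.7, -0.2]
opening: 0.358
grasp_force: 59.4
```

Call:
move_arm(plan=[0,0,-0.02,0,0,0,0,0,-0.03,0,0,0,0,0,-0.03,0,0,0])

```text
time_s: 7.18
eef_pos: [0.5845, -0.0156, 0.0473]
eef_rot: [0.0, -0.437, 0.899, -0.0]
wrist_force: [-2.6, 1.1, 5.4]
opening: 0.357
grasp_force: 59.6
```

Contact with the table (5.4 N). Release, first opening in place.

Call:
move_arm(plan=[0,0,0,0,0,0,0,0,0,0,0,0,0,0,0,0,0,0,0,0,0,0,0,0,0,0,0,0,0,0,0,0,0,0,0,0], grip=80)

```text
time_s: 7.92
eef_pos: [0.584, -0.0157, 0.0462]
eef_rot: [-0.0, -0.437, 0.9, 0.0]
wrist_force: [0.4, -0.2, -0.3]
opening: 0.935
grasp_force: 0.0
```

Call:
move_arm(plan=[0,0,0.4,0,0,0,0,0,1.2,0,0,0,0,0,2.2,0,0,0,0,0,3.2,0,0,0,-0.8,0,3.4,0,0,0,-1.8,0,3.4,0,0,0,-2.8,0,3.4,0,0,0,-3.8,0,3.4,0,0,0,-4.4,0,3.4,0,0,0,-4.4,0,3.4,0,0,0])

```text
time_s: 9.18
eef_pos: [0.3631, -0.0156, 0.2175]
eef_rot: [0.001, -0.437, 0.9, -0.001]
wrist_force: [1.5, 0.4, 0.4]
opening: 0.938
grasp_force: 0.0
```

```bash
python3 - <<'E'
from h import *
a=snap('top','top2'); b=snap('side','side2')
cv2.imwrite('pics/c4.png',np.vstack([cv2.resize(a['pixels'][130:240,160:430],(810,330))[:,:800],cv2.copyMakeBorder(cv2.resize(b['pixels'][100:235,190:370],(360,270)),0,0,0,440,cv2.BORDER_CONSTANT)])[:,:,::-1])
print(proj(a,[.5833,-.0156,.105]))
for c in (a,b):
  h=cv2.cvtColor(c['pixels'],cv2.COLOR_RGB2HSV); m=cv2.inRange(h,(112,130,60),(128,255,255))
  n,l,s,ce=cv2.connectedComponentsWithStats(m)
  for i in range(1,n):
    if s[i,4]>25: print(s[i],ce[i],onz(c,*ce[i],.105)[:2])
E
```

```text
[[260.76628172 171.40080286]]
[254 165  14  15  69] [260.17391304 172.49275362] [ 0.58070666 -0.01422522]
[ 54 205  27  22 228] [ 69.39473684 216.86842105] [0.47520374 0.4257178 ]
[267 166  11  14 133] [272.2481203  172.27067669] [ 0.57720981 -0.03495632]
```

View pics/c4.png

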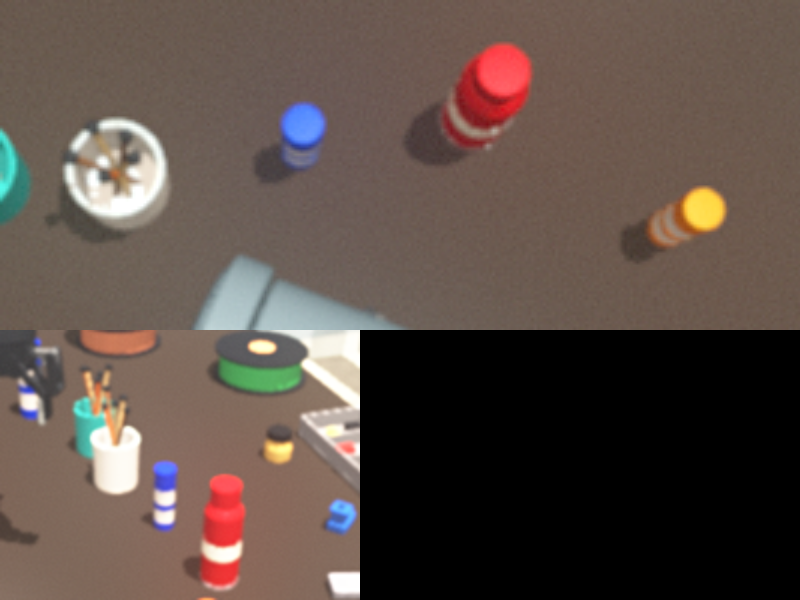

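The pictures show the blue stick upright in line between pot and can. Its cap top is near full-frame (260.5,172), against an expected (260.8,171.4), and the arm is clear. Hand in.

```bash
python3 -c "
from bench import ctrl
print(ctrl.hand_in())"
```

```text
the job is handed in; nothing more can be done
None
```

The blue-capped glue stick stands upright and released, within a few millimetres of midway between the red can and the white pot by the last top view; the job is handed in, but no verdict was returned.

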